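Put the auger bit away in its wooden case

ROBOT

A 7-joint arm with a two-finger parallel gripper is mounted at the origin on the work surface. World frame = base frame: x ahead of the robot, y to its left, z up, the work surface at z = 0. Lengths are in m, angles in rad, forces in N, time in s.
With the tool pointing down it reaches from about 0.4 to 0.85 m from the base axis. Payload 10.4 kg.
Tool frame: the origin (TCP) lies between the finger pads; the fingertips stand 11 mm ahead of it and the grasp point (between the pads) lies 8 mm behind it; z points along the fingers, y is the line along which they close (so a half turn about z gives the same grasp; the last joint's range is limited). The gripper opens to 85 mm and grips with 20 to 120 N. Pads are 22 mm wide; open, the fingers measure 114 mm over their backs; the gripper's body (76 mm by 85 mm) begins 54 mm behind the grasp point. The pads swing forward as they close: fully open they stand 13 mm farther back than shut.
Start: joints at [-1.16, 0.332, -0.065, 1.46, 0.022, 1.35, -0.088], TCP at [0.263, 0.567, 0.208] pointing down, gripper open.
Joint ranges: [-2.6, 2.6], [-0.5, 2.12], [-1.47, 1.34], [0.16, 2.42], [-1.27, 4.41], [0.06, 2.06], [-2.6, 2.6]. Speed limits (rad/s): [2.22, 2.22, 2.79, 2.79, 3.14, 3.14, 3.14].

INTERFACE

Orientations are given as a rotation vector (axis times angle).
In Python, from station import telemetry, snapshot, camera_info, order gives the robot as it stands. The module is installed in compiled form; this text tells all that it offers.
- The arm moves only by the shell command python3 -m handwheel 'ROWS'. ROWS is text: rows parted by semicolons, each of 7 numbers parted by spaces: the shift along the tool's x, y, z each as a share of 0.2 m, from -1 to 1, then the turn, a rotation vector about the tool's x, y, z each as a share of 90 degrees, from -1 to 1, then the closure, from -1 (fully open) to 1 (shut). A call has 1 to 5 rows; each row is the pose to reach, as a shift and turn from the pose commanded when the call began, along the tool's axes at that moment; what a row does not reach only later rows make up. A row lasts 1/12 s, in which the tool goes at most 41.7 mm and 7.16 degrees, less where a joint would pass 70% of its speed; a pose out of reach is approached as far as the arm can. A call with a number of a shift or a turn outside -1 to 1 is refused whole. A call with a gripper value outside its range is refused whole. The fingers move at their own pace and stop on an object; the grip force is fixed at half the most. Time passes only in rows, so rows that repeat a pose let the fingers close. It gives the time, the measured TCP pose, the force, the opening and the grip force at its end, in the units of the state.
- telemetry.read_state(): the state, without advancing time (a new reading comes with each control period).
- snapshot(name): name is "scene" or "top" or "wrist"; returns the picture (400x640x3 uint8, blue, green, red); there is no depth.
- camera_info(name): a dict with "mtx" (3x3 intrinsics, pixels), "k1" (the pictures are not rectified: a ray, as slopes to the right and down, at radius r is drawn at 1 + k1 r^2 times it, then the intrinsics apply), "R" (3x3) and "t" (3): a world point X has camera coordinates R X + t. Camera axes: x right, y down, z forward; pixel columns grow to the right and rows downward; lengths in m; the calibration is good to about 2 mm. A picture is of the moment at which its call begins: read the wrist's pose just before it. camera_info takes no time and is no camera call; for the wrist camera it gives the pose at the moment of the call.
- order.finish_job(): hands the job in; it is judged then, once.
The state is a dict: "time_s": time; "q": joint angles; "qd": joint speeds; "joint_efforts": joint torques, N m; "tool_pos": TCP position; "ee_rot": TCP orientation; "force": force on the tool from outside, world axes, zero at the start; "moment": the same for the moment, N m; "width": finger opening in m; "grasp_force": force on a finger pad.
Only numpy, scipy, OpenCV 4.12 (cv2) and the standard library are available. Lean on these libraries where they do the work, as an engineer would, in place of code of your own. Each camera call takes 0.05 s, during which the arm holds its last target. There are 200 camera calls.

TASK

Take the auger bit (the one with the slim bare steel shank) out of the tool stand, slide it point down into the hole of its wooden case until it is fully home, then shut the case's hinged lid completely. Leave the other two tools standing in the stand and do not disturb the other things on the bench.

Things in the scene. Friction and masses are not known exactly. Their poses are not given: they have to be found in the camera images.
- bit: auger bit, steel, 0.1-0.2 kg, loose, standing point down in one of the stand's holes (which one varies), leaning up to 0.06 rad. Origin: centre of its foot (lower end); z runs up along it. Twisted 20 mm diameter shaft from 0 to 75 mm up (lowest 6 mm tapered from 12 to 20 mm diameter), then a plain round 12 mm diameter shank from 75 to 105 mm, the place to grip. Yaw means nothing
- case: the bit's case, brown wood, fixed. Origin: centre of its underside, z up. Block 70 x 70 mm, 76 mm high, with a hole in its top. Above it two 8 mm thick cheeks run along the case's x at its -y and +y edges (inner faces at y = -27 and +27 mm) up to 117 mm above the bench; between them the top is open towards -x and +x, leaving room for fingers closing along the case's x, down to the block's top
- case_mouth (a point): centre of the mouth of the case's upright round hole, in the block's top, 76 mm above the bench; axes as the case's. Hole: 22 mm diameter, 70 mm deep (floor 6 mm above the bench), edge not chamfered. With the bit home its foot is 6 mm and its shank's top 111 mm above the bench, 6 mm below the shut lid
- case_hinge (a point): middle of the lid's hinge line, on the outer top edge of the +y cheek: at y = +35 mm, 117 mm above the bench in the case's frame; the hinge line runs along the case's x axis
- lid (a joint): lid's hinge angle (rad): 0 = shut, flat on the cheeks; grows as it swings up and over to the case's +y side, stop at 2.1. Board 70 x 70 x 8 mm, underside level with the hinge line when shut (top then 125 mm above the bench). Starts open, past upright. Slightly stiff hinge: it stays where left; under 2 N near its free edge closes it. It cannot shut if the bit stands out over 6 mm
- lid_edge (a point): middle of the lid's free edge, 70 mm from the hinge line
- stand: the tool stand, pale wooden block fixed to the bench, 60 x 180 mm, 45 mm high; origin: centre of its underside, z up. Three round holes of 22 mm diameter, 38 mm deep (floor 7 mm above the bench), in a row along its y axis at y = -60, 0 and +60 mm. One tool stands in each
- reamer: a tool in the stand that stays there: 20 mm steel shaft with a bulbous wooden handle up to 32 mm diameter, 122 mm long; origin: centre of its foot
- countersink: a tool in the stand that stays there: 20 mm steel shaft with a broad steel head 38 mm in diameter, 80 mm long; origin: centre of its foot
- log_slice: bystander: a bark-edged round slice of log, 180 mm diameter, 29 mm thick; origin: centre of its underside
- mallet: bystander: a wooden mallet lying down, head 70 x 120 x 60 mm, handle 190 mm; origin: under the head's centre
- glue: bystander: a white bottle, 52 mm diameter, 110 mm tall; origin: centre of its underside
- tape_measure: bystander: a black tape measure, 62 x 36 x 58 mm; origin: centre of its underside
- push_stick: bystander: a flat plywood push stick, 200 x 45 x 18 mm; origin: centre of its underside
- offcut: bystander: a small pale wood block, 90 x 50 x 30 mm; origin: centre of its underside

How it is judged:
By the outcome, as a careful person would: the job done as asked, in the order asked, and still so for the second after the job is handed in, with the robot touching nothing.
It also fails if it takes over 64 s, if anything falls off the work surface, if the arm or the gripper's body presses on something with over 40 N, if the wrist force passes 120 N, or if a joint passes its speed limit or range.

## Working session

There is one attempt and no reset: what is moved stays moved. The work goes in short steps, Python scripts to look and compute and a shell command to move; the robot and the scene stay as the last step left them, time stands still between calls to the robot, and variables do not carry over. Pictures are saved under pics/ and viewed, at most 10 in all, crops included, and the job is handed in when it is done.

```bash
mkdir -p pics; cat > h.py <<'E'
import numpy as np, cv2
from station import telemetry, snapshot, camera_info, order
from scipy.spatial.transform import Rotation as Rn
def ray(ci,u,v):
    K=np.array(ci["mtx"]);k=ci["k1"]
    d=np.array([(u-K[0,2])/K[0,0],(v-K[1,2])/K[1,1]]);s=d.copy()
    for _ in range(30): s=d/(1+k*(s@s))
    R=np.array(ci["R"]);t=np.array(ci["t"])
    w=R.T@np.array([s[0],s[1],1]); return -R.T@t, w/np.linalg.norm(w)
def atz(ci,u,v,z):
    c,w=ray(ci,u,v); return c+w*(z-c[2])/w[2]
def proj(ci,X):
    K=np.array(ci["mtx"]);p=np.array(ci["R"])@np.array(X)+np.array(ci["t"]);s=p[:2]/p[2]
    s=s*(1+ci["k1"]*(s@s)); return K[:2,:2]@s+K[:2,2]
def tri(*rs):
    A=0;b=0
    for c,w in rs:
        P=np.eye(3)-np.outer(w,w);A=A+P;b=b+P@c
    return np.linalg.solve(A,b)
def rows(target,rv=None):
    s=telemetry.read_state();R=Rn.from_rotvec(s["ee_rot"])
    d=R.inv().apply(np.array(target)-s["tool_pos"])
    print("shift/0.2",np.round(d/0.2,4))
    if rv is not None: print("turn/90",np.round((R.inv()*rv).as_rotvec()/(np.pi/2),4))
E
python3 - <<'E'
from h import *
s=telemetry.read_state();print(s)
a=snapshot("scene");b=snapshot("top")
cv2.imwrite("pics/scene.png",a);cv2.imwrite("pics/top.png",b)
for n in("scene","top","wrist"):print(n,camera_info(n))
E
```

```text
{'time_s': 0.0, 'q': array([-1.15961005,  0.33285428, -0.06469618,  1.46093943,  0.0215634 ,
        1.34991475, -0.08851233]), 'qd': array([ 9.02931669e-04, -6.68357860e-04, -2.03516133e-04, -2.65443845e-03,
        9.94978955e-05,  7.54783594e-04,  4.20569442e-04]), 'joint_efforts': array([-1.48544688e-03, -6.25440788e+01,  4.84745682e-02, -3.91605663e+01,
        1.61324884e-02,  9.81865218e-03, -4.07818982e-05]), 'tool_pos': array([0.26251664, 0.56673931, 0.20752783]), 'ee_rot': array([-6.76005567e-01, -3.06771812e+00,  2.19195363e-03]), 'force': array([ 0.93671718,  0.42829905, -0.47075223]), 'moment': array([ 0.04965975,  0.00094038, -0.03882806]), 'grasp_force': 0.0, 'width': 0.08526058247050745}
scene {'mtx': array([[394.2792582 ,   0.        , 320.96713582],
       [  0.        , 394.2792582 , 196.10815907],
       [  0.        ,   0.        ,   1.        ]]), 'k1': -0.026574206676163864, 'R': array([[ 0.0537374 ,  0.99853522, -0.00630194],
       [ 0.66066212, -0.04028522, -0.74960167],
       [-0.74875754,  0.03611819, -0.66185921]]), 't': array([-0.06259232, -0.3165561 ,  1.34609277])}
top {'mtx': array([[434.32122557,   0.        , 320.59078166],
       [  0.        , 434.32122557, 197.62567884],
       [  0.        ,   0.        ,   1.        ]]), 'k1': -0.051582162492468595, 'R': array([[ 0.02087284, -0.99978162, -0.00101374],
       [-0.99144103, -0.02056798, -0.12892496],
       [ 0.12887596,  0.00369609, -0.99165383]]), 't': array([-0.01347877,  0.62289111,  0.87593677])}
wrist {'mtx': array([[307.46734944,   0.        , 319.81360029],
       [  0.        , 307.46734944, 199.74879076],
       [  0.        ,   0.        ,   1.        ]]), 'k1': 0.006954152185820988, 'R': array([[ 0.42213417,  0.90653196, -0.00159653],
       [ 0.86642951, -0.40294085,  0.29485349],
       [ 0.26665081, -0.12585102, -0.95554114]]), 't': array([-0.62278829, -0.03595123,  0.38043505])}
```

View pics/scene.png

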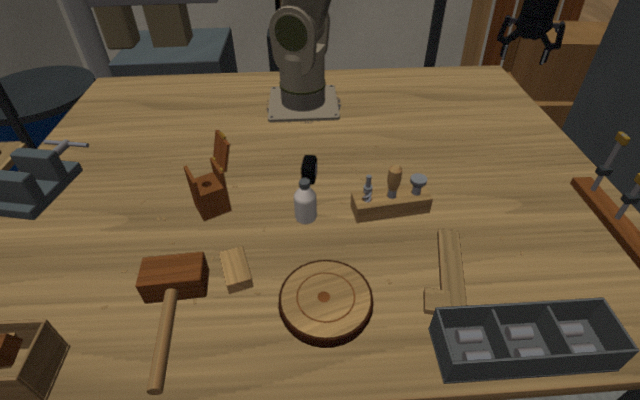

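View pics/top.png

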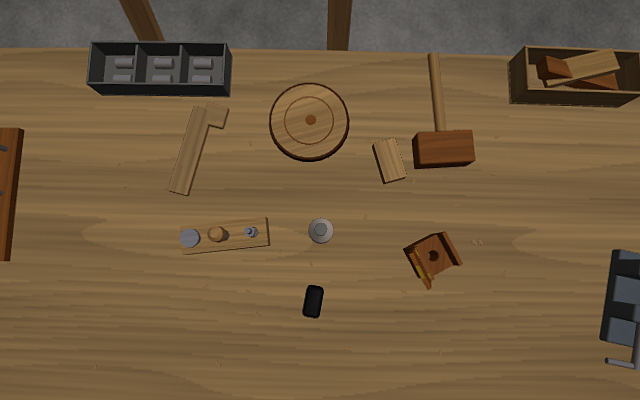

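Scene view: bit (367,188) at the left end of the stand, reamer in the middle, countersink at right. Case at (210,190) with its lid open towards the robot; bottle at (306,200) between them. In the top view the bit is at (250,231), the case hole at (433,256). I'll enlarge both.

```bash
python3 - <<'E'
from h import *
a=cv2.imread("pics/scene.png");b=cv2.imread("pics/top.png")
f=lambda im,x,y,w,h,s:cv2.resize(im[y:y+h,x:x+w],None,fx=s,fy=s,interpolation=cv2.INTER_CUBIC)
# 4 panels 400x300, scale 4 (100x75 px)
P=[f(a,345,155,100,75,4),f(a,170,125,100,100,4)[:400],f(b,175,200,100,75,4),f(b,385,220,100,75,4)]
o=np.zeros((700,800,3),np.uint8)
o[:300,:400]=P[0];o[:300,400:]=P[2]
o=np.zeros((600,800,3),np.uint8);o[:300,:400]=P[0];o[300:,:400]=P[2];o[:300,400:]=f(a,170,125,133,100,3)[:300,:400][:, :399].shape and cv2.resize(a[127:224,170:299],(400,300));o[300:,400:]=P[3]
cv2.imwrite("pics/z.png",o)
t=camera_info("top")
for n,u,v,z in[("bit top",250,231,.11),("mouth",433,256,.076),("st corner",267,218,.045),("st c2",180,227,.045),("st c3",269,245,.045)]:print(n,atz(t,u,v,z))
E
```

```text
bit top [0.5461415  0.13422491 0.11      ]
mouth [ 0.50534882 -0.22789113  0.076     ]
st corner [0.57721348 0.1104532  0.045     ]
st c2 [0.55434123 0.29236229 0.045     ]
st c3 [0.52122755 0.10429402 0.045     ]
```

View pics/z.png

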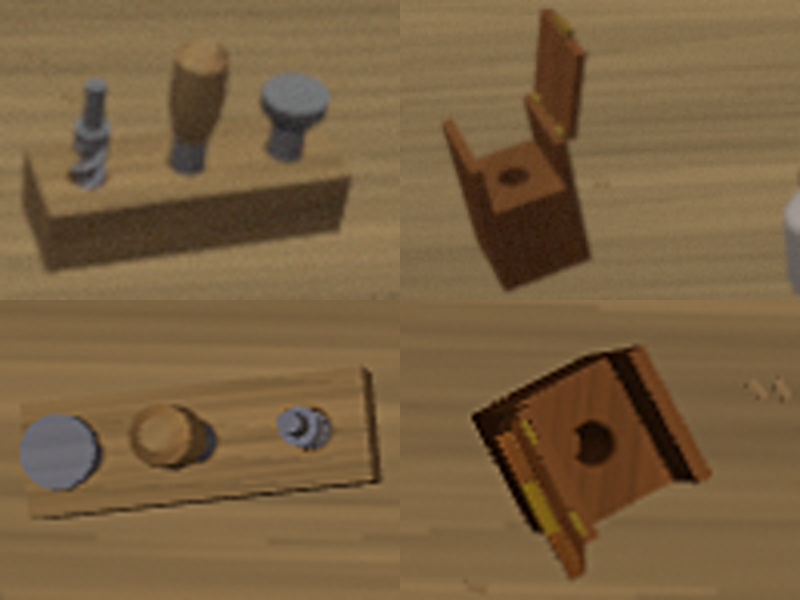

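Bit leans to the left with its shank top at about (249.5,231) top / (369,176) scene. The case's cheek outer edge runs (446,232)–(463,263) in the top view, and its mouth is at (433,255.5).

```bash
python3 - <<'E'
from h import *
t=camera_info("top");s=camera_info("scene")
print("bit top",tri(ray(t,249.5,231),ray(s,369,175.5)))
m=tri(ray(t,433.3,255.5),ray(s,206.4,184.2));print("mouth",m,atz(t,433.3,255.5,.076),atz(s,206.4,184.2,.076))
a,b=atz(t,446.25,231.75,.117),atz(t,463,263,.117);d=b-a;print("cheek",a,b,np.linalg.norm(d),np.degrees(np.arctan2(d[1],d[0])))
# stand top: corners
c=[atz(t,175+x/4,200+(y-300)/4,.045) for x,y in((363,370),(376,480),(34,517),(20,405))]
print(np.round(c,4)); 
# lid free edge corners scene (547,10),(585,50); top (500,435),(575,575)
for P,Q in(((547,10),(505,437)),((583,50),(572,570))):
    print("lid",tri(ray(s,170+(P[0]-400)/3.1,127+P[1]/3.09),ray(t,385+(Q[0]-400)/4,220+(Q[1]-300)/4)))
# glue top, tape
print("glue",atz(t,320,230,.11),"tape",atz(t,313,301,.05))
q=telemetry.read_state();R=Rn.from_rotvec(q["ee_rot"]);print(R.as_matrix().round(3))
E
```

```text
bit top [0.54622253 0.13742768 0.11186206]
mouth [ 0.50637597 -0.22943103  0.07306787] [ 0.50635277 -0.22850408  0.076     ] [ 0.50995189 -0.22844327  0.076     ]
cheek [ 0.55200728 -0.24344073  0.117     ] [ 0.49303825 -0.27488294  0.117     ] 0.06682782676305817 -151.93351939010572
[[0.5782 0.1131 0.045 ]
 [0.5212 0.1043 0.045 ]
 [0.498  0.2816 0.045 ]
 [0.5559 0.2925 0.045 ]]
lid [ 0.50894389 -0.16670662  0.21637867]
lid [ 0.4474562  -0.18633964  0.14702807]
glue [ 0.55097274 -0.00095011  0.11      ] tape [0.40985323 0.01043948 0.05      ]
[[-0.907  0.42  -0.   ]
 [ 0.42   0.907 -0.001]
 [-0.    -0.001 -1.   ]]
```

```bash
python3 -m handwheel '-0.15 -0.09 0 0 0 0 -1;-0.35 -0.22 0 0 0 0 -1;-0.53 -0.33 0 0 0 0 -1;-0.71 -0.44 0 0 0 0 -1;-0.88 -0.54 0 0 0 0 -1'
python3 -m handwheel '-0.15 -0.09 0 0 0 0.06 -1;-0.33 -0.21 0 0 0 0.13 -1;-0.5 -0.31 0 0 0 0.2 -1;-0.65 -0.4 0 0 0 0.27 -1;-0.75 -0.46 0 0 0 0.35 -1'
python3 - <<'E'
from h import *
s=telemetry.read_state();print(s["time_s"],s["tool_pos"],s["q"])
y=np.radians(28);Y=np.array([np.cos(y),np.sin(y),0]);Z=np.array([0,0,-1.]);X=np.cross(Y,Z)
rows([.546,.1375,.22],Rn.from_matrix(np.c_[X,Y,Z]))
E
```

```text
time_s: 0.52
tool_pos: [0.3748, 0.3972, 0.208]
ee_rot: [-0.676, -3.068, 0.001]
force: [0.6, 0.3, 1.1]
width: 0.0854
grasp_force: 0.0
time_s: 0.93
tool_pos: [0.4735, 0.2486, 0.2083]
ee_rot: [1.495, 2.762, -0.001]
force: [0.2, 0.7, -0.1]
width: 0.0855
grasp_force: 0.0
0.9333 [0.47350814 0.24857011 0.20825224] [-0.76204155  0.12891433  0.21107554  1.71192594 -0.02695591  1.30383713
  0.03327592]
shift/0.2 [-6.632e-01 -4.000e-04 -5.810e-02]
turn/90 [-0.0001  0.0006  0.0574]
```

```bash
python3 -m handwheel '0 0 0 0 0 0 -1;0 0 0 0 0 0 -1' >/dev/null; cat > go.py <<'E'
import sys
from h import *
a=[float(v) for v in sys.argv[1:]]
def down(deg):
    y=np.radians(deg);Y=np.array([np.cos(y),np.sin(y),0]);Z=np.array([0,0,-1.]);return Rn.from_matrix(np.c_[np.cross(Y,Z),Y,Z])
if __name__=="__main__":
    s=telemetry.read_state();print(s["time_s"],s["tool_pos"].round(4),"F",s["force"].round(1),"w",s["width"],s["q"].round(2))
    rows(a[:3],down(a[3]))
E
python3 go.py .546 .1375 .22 28
```

```text
1.1 [0.4721 0.2514 0.2081] F [0.2 0.7 0.5] w 0.085498127888317 [-0.76  0.13  0.21  1.71 -0.03  1.3   0.03]
shift/0.2 [-0.6786 -0.0069 -0.0597]
turn/90 [-0.0003  0.      0.0617]
```

```bash
python3 -m handwheel '-0.18 0 0 0 0 0.02 -1;-0.36 0 -0.06 0 0 0.06 -1;-0.53 0 -0.06 0 0 0.062 -1;-0.679 -0.007 -0.06 0 0 0.062 -1;-0.679 -0.007 -0.06 0 0 0.062 -1'
python3 - <<'E'
from h import *
s=telemetry.read_state();ci=camera_info("wrist");a=snapshot("wrist");cv2.imwrite("pics/w1.png",a)
import pickle;pickle.dump((s,ci),open("w1.pkl","wb"))
print(s["tool_pos"]);print("pred top,foot",proj(ci,[.546,.1375,.112]),proj(ci,[.546,.138,.007]),"cam",-np.array(ci["R"]).T@ci["t"])
E
```

```text
time_s: 1.52
tool_pos: [0.5479, 0.1337, 0.2203]
ee_rot: [1.62, 2.689, -0.002]
force: [-0.4, -0.5, 0.6]
width: 0.0854
grasp_force: 0.0
[0.54792045 0.13373975 0.22027234]
pred top,foot [322.13717134 185.72470895] [321.77847868 163.96845062] cam [0.51090467 0.20006054 0.38561703]
```

View pics/w1.png

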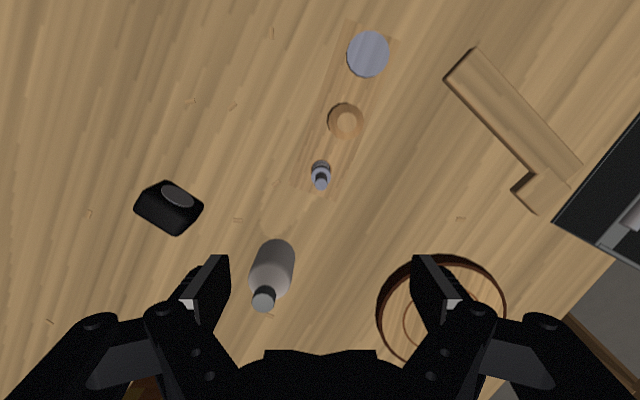

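Bit top shows at (321,183), matching the predicted (322,186): the position is confirmed. Going down.

```bash
python3 - <<'E'
from h import *;import pickle
s,ci=pickle.load(open("w1.pkl","rb"));print(atz(ci,320.8,184,.112))
E
python3 go.py .546 .1375 .096 28
```

```text
[0.54415049 0.13837303 0.112     ]
1.5667 [0.5465 0.137  0.22  ] F [-0.4  0.   0.8] w 0.08537966409562754 [-0.61  0.19  0.32  1.63 -0.06  1.34  0.21]
shift/0.2 [ 0.004  -0.0008  0.6201]
turn/90 [-0.0003  0.0004  0.    ]
```

```bash
python3 -m handwheel '0.007 -0.003 0.15 0 0 0 -1;0.007 -0.003 0.32 0 0 0 -1;0.007 -0.003 0.46 0 0 0 -1;0.007 -0.003 0.58 0 0 0 -1;0.007 -0.003 0.62 0 0 0 -1'
python3 -m handwheel '0 0 0 0 0 0 -1;0 0 0 0 0 0 0;0 0 0 0 0 0 0.4;0 0 0 0 0 0 1;0 0 0 0 0 0 1'
python3 -m handwheel '0 0 0 0 0 0 1;0 0 0 0 0 0 1;0 0 0 0 0 0 1'
python3 go.py .546 .1375 .096 28
```

```text
time_s: 1.98
tool_pos: [0.5414, 0.1417, 0.0923]
ee_rot: [-1.607, -2.694, 0.006]
force: [-0.4, -0.2, -0.4]
width: 0.0852
grasp_force: 0.0
time_s: 2.4
tool_pos: [0.5454, 0.1402, 0.0976]
ee_rot: [1.615, 2.694, 0.003]
force: [0.5, 0.6, -0.2]
width: 0.0386
grasp_force: 0.0
time_s: 2.65
tool_pos: [0.5447, 0.1398, 0.0965]
ee_rot: [1.616, 2.694, 0.001]
force: [0.5, -0.4, -0.0]
width: 0.0009
grasp_force: 0.0
2.65 [0.5447 0.1398 0.0965] F [ 0.5 -0.4 -0. ] w 0.0008821359495206219 [-0.6   0.29  0.31  1.78 -0.1   1.09  0.24]
shift/0.2 [-0.0132  0.0001  0.0027]
turn/90 [ 0.0002 -0.      0.0011]
```

```bash
python3 - <<'E'
from h import *
w=snapshot("wrist");a=snapshot("scene");b=snapshot("top")
o=np.zeros((600,800,3),np.uint8)
o[:300,:400]=cv2.resize(a[140:230,330:450],(400,300));o[300:,:400]=cv2.resize(b[190:265,170:270],(400,300));o[:300,400:]=cv2.resize(w[150:400,150:483],(400,300))
cv2.imwrite("pics/m.png",o)
E
```

```text
(no output)
```

View pics/m.png

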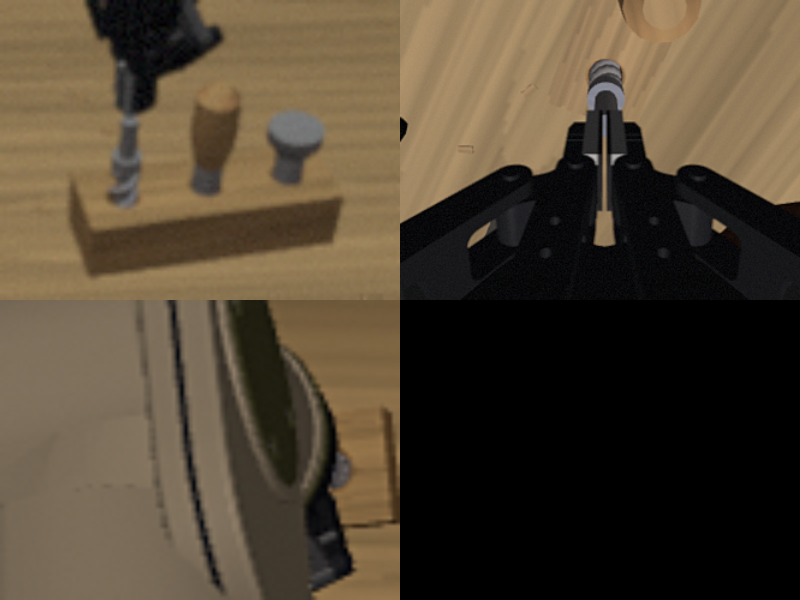

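```bash
python3 - <<'E'
from h import *
s=telemetry.read_state();w=camera_info("wrist");sc=camera_info("scene")
p=s["tool_pos"];R=Rn.from_rotvec(s["ee_rot"])
f=lambda c,X:proj(c,X).round(1)
for n,X in(("tip",p+R.apply([0,0,.011])),("tip+x",p+R.apply([.011,0,.011])),("bittop",[.546,.138,.112]),("bitshoulder",[.546,.138,.082]),("hole",[.546,.138,.045])):
    a=f(sc,X);b=f(w,X);print(n,"scenepanel",((a-[330,140])*[400/120,300/90]).round(),"wristpanel",((b-[150,150])*1.2+[400,0]).round())
w1=tri
E
```

```text
tip scenepanel [127. 148.] wristpanel [608.  99.]
tip+x scenepanel [140. 143.] wristpanel [608.  78.]
bittop scenepanel [127. 118.] wristpanel [609. 126.]
bitshoulder scenepanel [124. 153.] wristpanel [608. 100.]
hole scenepanel [120. 194.] wristpanel [608.  76.]
```

The fingers closed just above the shank: in the scene panel the tips end at y≈112, while 148 was expected, so the real tips are about 27 mm higher than nominal. The bit is undisturbed. I'll open, go 26 mm lower (tips stay above the stand's top either way), and close again, using the width as a check.

```bash
python3 -m handwheel '0 0 0 0 0 0 -1;0 0 0 0 0 0 -1;0 0 0 0 0 0 -1;0 0 0 0 0 0 -1;0 0 0 0 0 0 -1'
python3 -m handwheel '0 0 0 0 0 0 -1;-0.01 0 0.06 0 0 0 -1;-0.01 0 0.13 0 0 0 -1;-0.01 0 0.13 0 0 0 -1;-0.01 0 0.13 0 0 0 -1'
python3 - <<'E'
from h import *
s=telemetry.read_state();w=camera_info("wrist");sc=camera_info("scene");a=snapshot("wrist");b=snapshot("scene")
o=np.zeros((600,800,3),np.uint8);o[:250]=cv2.resize(a[150:275,120:520],(800,250));o[250:,:]=cv2.resize(b[140:227,330:450],(800,350)) if 0 else 0
z=cv2.resize(b[150:220,340:430],(450,350));o[250:,:450]=z
cv2.imwrite("pics/n.png",o)
print(s["tool_pos"],s["width"],s["force"])
p=s["tool_pos"];R=Rn.from_rotvec(s["ee_rot"])
for sg in(-1,1):
  for dz in(.011,-.002,-.016,-.03):
    X=p+R.apply([.011,sg*.043,dz]);print(sg,dz,((proj(w,X)-[120,150])*2).round(),((proj(sc,X)-[340,150])*5+[0,250]).round())
E
```

```text
time_s: 3.22
tool_pos: [0.5446, 0.1398, 0.0963]
ee_rot: [-1.616, -2.694, -0.0]
force: [-0.1, -0.7, -0.2]
width: 0.0606
grasp_force: 0.0
time_s: 3.63
tool_pos: [0.5449, 0.1377, 0.0692]
ee_rot: [-1.615, -2.693, 0.003]
force: [0.8, -0.2, 0.3]
width: 0.0856
grasp_force: 0.0
[0.54486242 0.13767617 0.06923976] 0.0855688542147292 [ 0.78282468 -0.22673724  0.28805306]
-1 0.011 [265. 131.] [ 96. 409.]
-1 -0.002 [256. 147.] [ 98. 388.]
-1 -0.016 [244. 166.] [100. 364.]
-1 -0.03 [230. 190.] [101. 340.]
1 0.011 [547. 131.] [208. 513.]
1 -0.002 [558. 146.] [211. 492.]
1 -0.016 [571. 166.] [214. 468.]
1 -0.03 [586. 189.] [217. 444.]
```

View pics/n.png

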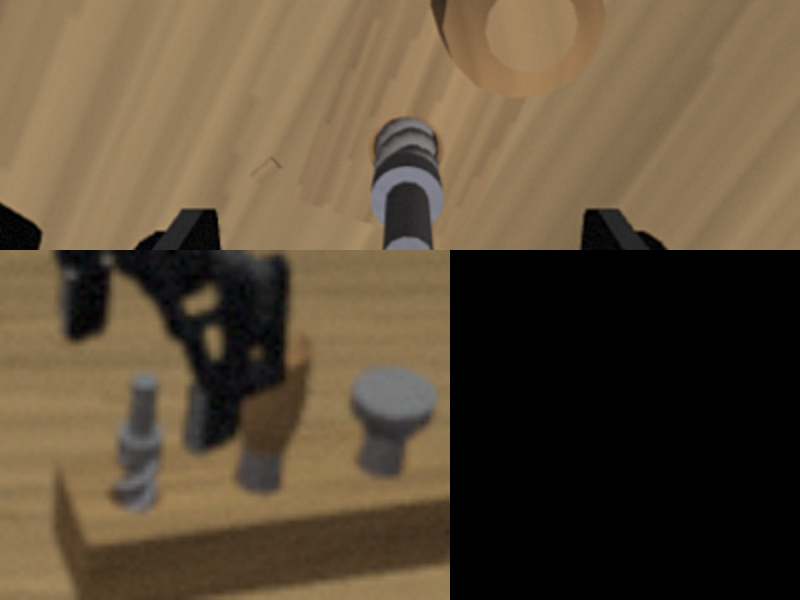

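Both views show the open tips at z≈0.098 (wrist panel y≈208, scene panel (208,450)), about 27 mm behind the nominal figure. At this TCP height they should close to about 0.086, right on the shank, so I'm closing.

```bash
python3 -m handwheel '0 0 0 0 0 0 0;0 0 0 0 0 0 0.5;0 0 0 0 0 0 1;0 0 0 0 0 0 1;0 0 0 0 0 0 1'
python3 -m handwheel '0 0 0 0 0 0 1;0 0 0 0 0 0 1;0 0 0 0 0 0 1;0 0 0 0 0 0 1;0 0 0 0 0 0 1'
python3 go.py .545 .1375 .16 28
```

```text
time_s: 4.15
tool_pos: [0.5457, 0.1381, 0.0705]
ee_rot: [1.615, 2.694, 0.001]
force: [-0.0, -0.2, -0.3]
width: 0.0254
grasp_force: 0.0
time_s: 4.57
tool_pos: [0.5458, 0.1381, 0.0706]
ee_rot: [1.615, 2.694, 0.001]
force: [0.1, 0.1, 2.8]
width: 0.0096
grasp_force: 58.6
4.5667 [0.5458 0.1381 0.0706] F [0.1 0.1 2.8] w 0.009615181635058293 [-0.59  0.32  0.3   1.8  -0.11  1.04  0.25]
shift/0.2 [-0.0009 -0.0048 -0.4472]
turn/90 [ 0.0004 -0.      0.0011]
```

```bash
python3 -m handwheel '0 0 -0.06 0 0 0 1;0 0 -0.14 0 0 0 1;0 0 -0.24 0 0 0 1;0 0 -0.36 0 0 0 1;0 0 -0.5 0 0 0 1'
python3 -m handwheel '0 0 -0.12 0 0 0 1;0 0 -0.25 0 0 0 1;0 0 -0.4 0 0 0 1;0 0 -0.56 0 0 0 1;0 0 -0.56 0 0 0 1'
python3 -m handwheel '0 0 0 0 0 0 1;0 0 0 0 0 0 1'
python3 go.py .5065 -.229 .28 28
python3 - <<'E'
from h import *
s=telemetry.read_state();w=camera_info("wrist");sc=camera_info("scene");t=camera_info("top")
a=snapshot("scene");cv2.imwrite("pics/l_s.png",a);c=snapshot("wrist");cv2.imwrite("pics/l_w.png",c)
p=s["tool_pos"]+np.array([0,0,-.07]); foot=np.array([s["tool_pos"][0],s["tool_pos"][1],.007+s["tool_pos"][2]-.0706])
u=proj(sc,foot+[0,0,.05]);u2=proj(w,foot+[0,0,.05]);print(u,u2,"foot",proj(sc,foot),proj(w,foot),"sh",proj(sc,foot+[0,0,.075]),proj(w,foot+[0,0,.075]))
x,y=[int(v) for v in u];X,Y=[int(v) for v in u2]
o=np.zeros((600,800,3),np.uint8);o[:,:400]=cv2.resize(a[y-45:y+45,x-30:x+30],(400,600));o[:400,400:]=cv2.resize(c[Y-60:Y+60,X-60:X+60],(400,400));print(x-30,y-45,X-60,Y-60)
cv2.imwrite("pics/l.png",o)
E
```

```text
time_s: 4.98
tool_pos: [0.5446, 0.1376, 0.1709]
ee_rot: [-1.615, -2.693, 0.003]
force: [0.4, 0.7, -0.2]
width: 0.0095
grasp_force: 58.8
time_s: 5.4
tool_pos: [0.5474, 0.1383, 0.2894]
ee_rot: [1.613, 2.69, 0.011]
force: [0.4, -0.3, -0.5]
width: 0.0092
grasp_force: 58.9
time_s: 5.57
tool_pos: [0.5451, 0.1379, 0.2819]
ee_rot: [-1.615, -2.694, 0.001]
force: [0.5, -0.2, -1.7]
width: 0.0095
grasp_force: 58.9
5.5667 [0.5451 0.1379 0.2819] F [ 0.5 -0.2 -1.7] w 0.00945031321604911 [-0.62  0.16  0.33  1.53 -0.05  1.46  0.21]
shift/0.2 [-1.5272 -1.0344  0.0102]
turn/90 [-0.0005 -0.0001  0.0011]
[373.78062412 112.22343378] [322.99979251 230.46973282] foot [371.77664228 134.14217036] [322.45387117 205.59274408] sh [374.84438892 100.55454696] [323.38834741 248.16937518]
343 67 262 170
```

View pics/l.png

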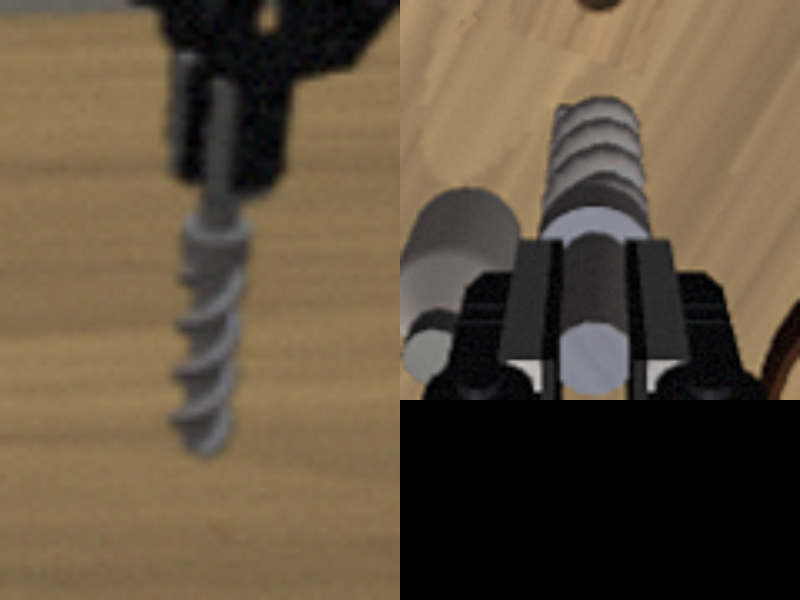

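The bit is held upright by its shank with the shoulder just under the pads. I'll fit its lean numerically from its grey silhouette in both views.

```bash
cat > fit.py <<'E'
from h import *
from scipy.optimize import differential_evolution
def hull(ci,A,ax,R,o,sh,sc=4):
    # union of frustum hulls of twisted shaft
    m=np.zeros((sh[0]*sc,sh[1]*sc),np.uint8);th=np.linspace(0,2*np.pi,24,endpoint=False)
    c=np.cross(ax,[1,0,0]);c/=np.linalg.norm(c);d=np.cross(ax,c)
    for (z0,r0),(z1,r1) in(((0,.006),(.006,.010)),((.006,.010),(.075,.010))):
        P=[proj(ci,A+ax*z+r*(np.cos(t)*c+np.sin(t)*d)) for z,r in((z0,r0),(z1,r1)) for t in th]
        q=cv2.convexHull(((np.array(P)-o+.5)*sc).astype(np.int32));cv2.fillConvexPoly(m,q,1)
    return cv2.resize(m.astype(np.float32),sh[::-1],interpolation=cv2.INTER_AREA)
def grey(im,x,y,w,h):
    c=im[y:y+h,x:x+w].astype(float);sat=c.max(2)-c.min(2);return ((sat<26)).astype(np.float32)
def fit(s,views):
    R=Rn.from_rotvec(s["ee_rot"]);p=s["tool_pos"]
    D=[(ci,grey(im,*b),b) for ci,im,b in views]
    def model(v,ci,b):
        ax=R.apply([v[2],v[3],-1]);ax/=np.linalg.norm(ax)
        return hull(ci,p+R.apply([v[0],v[1],.0636+v[4]]),ax,R,np.array(b[:2]),(b[3],b[2]))
    def cost(v): return sum(np.abs(model(v,ci,b)-g).sum()/ (200 if i==0 else 1200) for i,(ci,g,b) in enumerate(D))
    r=differential_evolution(cost,[(-.006,.006)]*2+[(-.09,.09)]*2+[(-.005,.005)],popsize=10,maxiter=40,seed=1)
    for ci,g,b in D: print("grey px",g.sum(),"model",model(r.x,ci,b).sum())
    return r
E
python3 - <<'E'
from fit import *
s=telemetry.read_state();sc=camera_info("scene");w=camera_info("wrist")
a=cv2.imread("pics/l_s.png");c=cv2.imread("pics/l_w.png")
r=fit(s,[(sc,a,(365,105,20,33)),(w,c,(298,192,46,46))])
print(r.x.round(4),r.fun,"sens:")
for b,im,n in(((365,105,20,33),a,"s"),((298,192,46,46),c,"w")):
    print(n); print("\n".join("".join("#" if k else "." for k in row) for row in grey(im,*b)[::3]))
E
```

```text
grey px 238.0 model 297.8125
grey px 1041.0 model 1180.9375
[ 0.0009 -0.0006  0.0099 -0.0265 -0.0033] 0.49005207419395447 sens:
s
......#########.....
.....##########.....
.......#######......
......########......
......########......
......#######.......
....##########......
......######........
...##########.......
......######........
........##..........
w
..............................................
..............................................
..............................................
.............#...###############..............
...........#######################............
..........##########################..........
..........#########################...........
.........###########################..........
.........############################.........
.........###########################..........
........#############################.........
........#############################.........
.......##############################.........
.......###############################........
.......###############################........
......#################################.......
```

The fit gives a foot about 1 mm off the tool axis and a lean under 0.03 rad, which is fine for the hole. Carrying it over the case, high above the lid.

```bash
python3 -m handwheel '-0.08 -0.06 0 0 0 0 1;-0.22 -0.15 0 0 0 0 1;-0.37 -0.25 0 0 0 0 1;-0.52 -0.35 0 0 0 0 1;-0.67 -0.45 0 0 0 0 1'
python3 -m handwheel '-0.14 -0.1 0 0 0 0 1;-0.29 -0.2 0 0 0 0 1;-0.43 -0.29 0 0 0 0 1;-0.56 -0.37 0 0 0 0 1;-0.65 -0.43 0 0 0 0 1'
python3 -m handwheel '0 0 0 0 0 0 1;0 0 0 0 0 0 1'
python3 go.py .5065 -.229 .28 28
```

```text
time_s: 6.08
tool_pos: [0.5283, -0.0241, 0.2812]
ee_rot: [-1.614, -2.693, 0.002]
force: [1.3, -0.5, -1.8]
width: 0.0089
grasp_force: 58.9
time_s: 6.5
tool_pos: [0.5133, -0.1809, 0.2814]
ee_rot: [-1.619, -2.691, 0.002]
force: [-0.4, -0.3, -0.4]
width: 0.0096
grasp_force: 58.9
time_s: 6.67
tool_pos: [0.5138, -0.1789, 0.2813]
ee_rot: [-1.619, -2.691, 0.001]
force: [0.5, 0.3, -1.2]
width: 0.0091
grasp_force: 58.8
6.6667 [ 0.5138 -0.1789  0.2813] F [ 0.5  0.3 -1.2] w 0.009134597760360331 [-0.27  0.12  0.58  1.59 -0.07  1.45  0.8 ]
shift/0.2 [-0.2043 -0.1497  0.0067]
turn/90 [-0.0011 -0.0006 -0.0007]
```

```bash
python3 -m handwheel '-0.1 -0.07 0 0 0 0 1;-0.2 -0.15 0 0 0 0 1;-0.2 -0.15 0 0 0 0 1;-0.2 -0.15 0 0 0 0 1'
python3 - <<'E'
from h import *
import pickle
s=telemetry.read_state();w=camera_info("wrist");c=snapshot("wrist");t=snapshot("top");a=snapshot("scene")
cv2.imwrite("pics/c_w.png",c);cv2.imwrite("pics/c_s.png",a);pickle.dump((s,w),open("c.pkl","wb"))
y=np.radians(28);X=np.array([np.cos(y),np.sin(y),0]);Y=np.array([-np.sin(y),np.cos(y),0])
m=np.array([.5065,-.229,0])
for n,p in(("mouth",m+[0,0,.076]),("hinge",m+.035*Y+[0,0,.117]),("h+x",m+.035*Y+.035*X+[0,0,.117]),("h-x",m+.035*Y-.035*X+[0,0,.117]),("c-y+x",m-.035*Y+.035*X+[0,0,.117]),("c-y-x",m-.035*Y-.035*X+[0,0,.117])):print(n,((proj(w,p)-[170,80])*2).round(),((proj(camera_info("scene"),p)-[160,80])*2+[0,0]).round())
o=np.zeros((600,800,3),np.uint8);o[:,:600]=cv2.resize(c[80:380,170:470],(600,600));o[:300,600:]=cv2.resize(a[80:230,160:260],(200,300))
cv2.imwrite("pics/c.png",o);print(s["tool_pos"])
E
```

```text
time_s: 7.0
tool_pos: [0.5067, -0.2271, 0.2816]
ee_rot: [-1.616, -2.692, 0.001]
force: [0.5, 0.6, -0.8]
width: 0.0094
grasp_force: 58.8
mouth [302. 181.] [ 93. 207.]
hinge [302. 132.] [115. 168.]
h+x [367. 132.] [126. 185.]
h-x [236. 132.] [105. 153.]
c-y+x [364. 257.] [ 65. 206.]
c-y-x [240. 257.] [ 46. 172.]
[ 0.50670059 -0.22713063  0.2816418 ]
```

View pics/c.png

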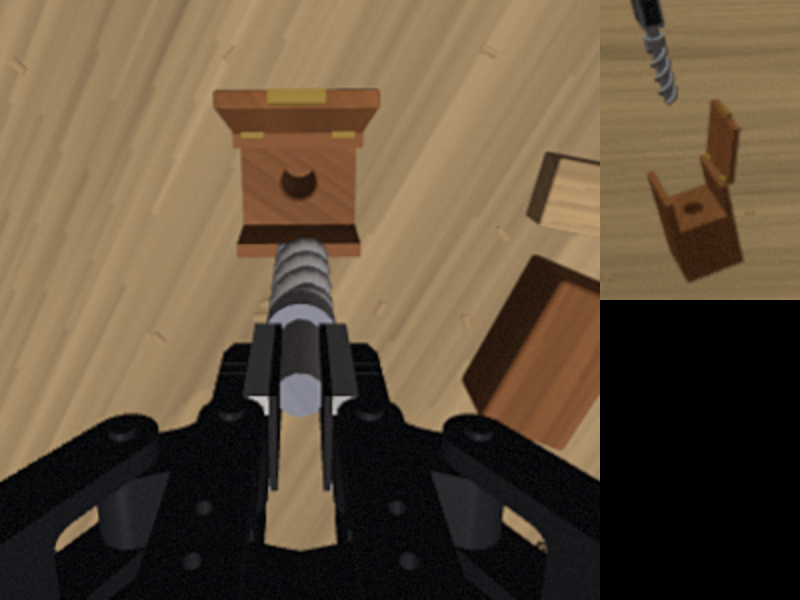

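The hole shows at (299,183) in the crop, against (302,181) predicted. The yaw of 28° is right (cheek edges are level), so a correction of about 1.5 mm is needed. Lowering to just above the mouth.

```bash
python3 go.py .5063 -.2305 .152 28
```

```text
7.15 [ 0.5075 -0.2253  0.2818] F [ 0.5  0.2 -0.6] w 0.009342566049309504 [-0.21  0.15  0.62  1.56 -0.09  1.46  0.91]
shift/0.2 [-0.0208 -0.0176  0.6491]
turn/90 [-0.0001 -0.0007  0.0027]
```

```bash
python3 -m handwheel '-0.02 -0.018 0.12 0 0 0 1;-0.02 -0.018 0.27 0 0 0 1;-0.02 -0.018 0.42 0 0 0 1;-0.02 -0.018 0.56 0 0 0 1;-0.02 -0.018 0.64 0 0 0 1'
python3 -m handwheel '0 0 0 0 0 0 1;0 0 0 0 0 0 1;0 0 0 0 0 0 1'
python3 - <<'E'
from h import *
s=telemetry.read_state();w=camera_info("wrist");c=snapshot("wrist");a=snapshot("scene");sc=camera_info("scene")
cv2.imwrite("pics/d_w.png",c);cv2.imwrite("pics/d_s.png",a)
y=np.radians(28);X=np.array([np.cos(y),np.sin(y),0]);Y=np.array([-np.sin(y),np.cos(y),0])
m=np.array([.5065,-.229,0])
for n,p in(("mouth",m+[0,0,.076]),("h+x",m+.035*Y+.035*X+[0,0,.117]),("h-x",m+.035*Y-.035*X+[0,0,.117]),("c-y+x",m-.035*Y+.035*X+[0,0,.117]),("c-y-x",m-.035*Y-.035*X+[0,0,.117])):print(n,((proj(w,p)-[220,120])*4).round(),((proj(sc,p)-[180,120])*4+[0,0]).round())
o=np.zeros((600,800,3),np.uint8);o[:,:]=cv2.resize(c[120:270,220:420],(800,600));o[380:,560:]=cv2.resize(a[150:205,180:240],(240,220))
cv2.imwrite("pics/d.png",o);print(s["tool_pos"],s["force"])
E
```

```text
time_s: 7.57
tool_pos: [0.5049, -0.2301, 0.151]
ee_rot: [-1.611, -2.693, 0.001]
force: [-0.1, 0.1, -1.7]
width: 0.0093
grasp_force: 58.9
time_s: 7.82
tool_pos: [0.5067, -0.232, 0.1556]
ee_rot: [1.614, 2.694, 0.001]
force: [0.3, 0.0, -0.8]
width: 0.0095
grasp_force: 58.9
mouth [414. 305.] [106. 253.]
h+x [627. 175.] [173. 209.]
h-x [210. 175.] [130. 146.]
c-y+x [606. 550.] [ 49. 251.]
c-y-x [227. 550.] [ 12. 184.]
[ 0.50673134 -0.23201862  0.15564159] [ 3.48064952e-01  7.18643875e-04 -7.71453643e-01]
```

View pics/d.png

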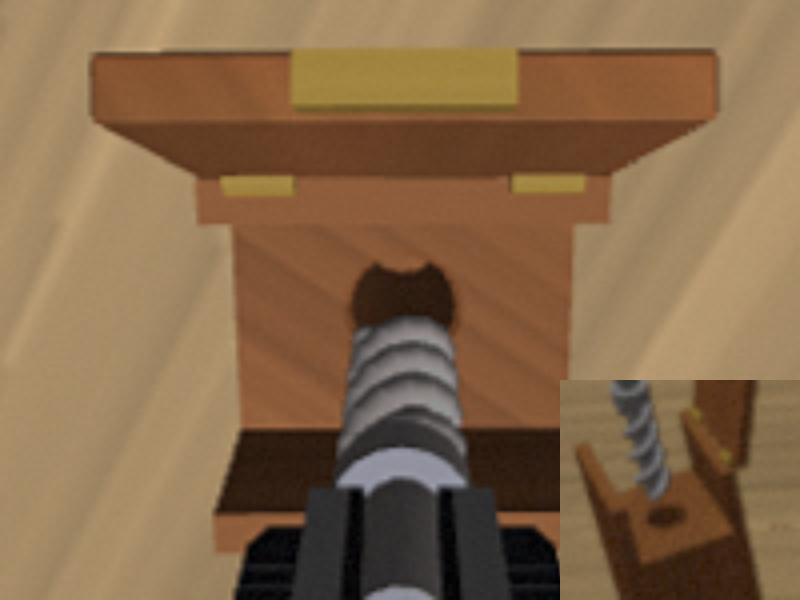

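```bash
python3 - <<'E'
from h import *
sc=camera_info("scene");y=np.radians(28);X=np.array([np.cos(y),np.sin(y),0]);Y=np.array([-np.sin(y),np.cos(y),0])
h=atz(sc,206.25,183.9,.076)
for z in(.092,.095):
    f=atz(sc,203.8,178.5,z);d=f-h;print(z,"foot-hole X,Y",d@X,d@Y)
E
python3 go.py .5063 -.2305 .146 28
```

```text
0.092 foot-hole X,Y -0.0012431481953924636 -0.002082564988472576
0.095 foot-hole X,Y 0.002699239071302886 -0.002771095189981521
7.9167 [ 0.5068 -0.2324  0.1559] F [ 0.5 -0.9 -1.8] w 0.009517915219274075 [-0.18  0.24  0.61  1.74 -0.15  1.2   0.96]
shift/0.2 [0.0096 0.0021 0.0494]
turn/90 [0.0013 0.0009 0.0014]
```

Both views agree: the foot must go about 2.4 mm along tool x. Shift, then lower with force checks.

```bash
python3 -m handwheel '0.012 -0.002 0 0 0 0 1;0.012 -0.002 0 0 0 0 1;0.012 -0.002 0.04 0 0 0 1;0.012 -0.002 0.08 0 0 0 1;0.012 -0.002 0.1 0 0 0 1'
python3 -m handwheel '0 0 0.02 0 0 0 1;0 0 0.04 0 0 0 1;0 0 0.06 0 0 0 1;0 0 0.06 0 0 0 1'
```

```text
time_s: 8.33
tool_pos: [0.504, -0.2301, 0.1329]
ee_rot: [-1.615, -2.694, -0.0]
force: [1.2, 1.7, -0.2]
width: 0.0097
grasp_force: 58.9
time_s: 8.67
tool_pos: [0.5041, -0.2302, 0.1214]
ee_rot: [-1.615, -2.694, 0.0]
force: [2.2, 0.8, -2.2]
width: 0.0093
grasp_force: 58.7
```

```bash
python3 -m handwheel '0 0 0.04 0 0 0 1;0 0 0.08 0 0 0 1;0 0 0.12 0 0 0 1;0 0 0.15 0 0 0 1;0 0 0.15 0 0 0 1'
python3 -m handwheel '0 0 0.03 0 0 0 1;0 0 0.06 0 0 0 1;0 0 0.08 0 0 0 1;0 0 0.08 0 0 0 1'
python3 go.py .504 -.23 .067 28
```

```text
time_s: 9.08
tool_pos: [0.504, -0.2299, 0.0908]
ee_rot: [-1.614, -2.694, 0.0]
force: [3.9, 1.2, -3.8]
width: 0.0093
grasp_force: 58.7
time_s: 9.42
tool_pos: [0.5044, -0.23, 0.0755]
ee_rot: [-1.615, -2.694, -0.0]
force: [4.1, 1.9, -3.6]
width: 0.0094
grasp_force: 58.6
9.4167 [ 0.5044 -0.23    0.0755] F [ 4.1  1.9 -3.6] w 0.009385019331897075 [-0.15  0.33  0.59  1.83 -0.21  1.05  1.01]
shift/0.2 [ 0.001  -0.0016  0.0423]
turn/90 [-0.     -0.0002  0.0014]
```

```bash
python3 -m handwheel '0 0 0.01 0 0 0 1;0 0 0.02 0 0 0 1;0 0 0.025 0 0 0 1;0 0 0.025 0 0 0 1'
python3 -m handwheel '0 0 0.01 0 0 0 1;0 0 0.015 0 0 0 1;0 0 0.015 0 0 0 1'
python3 -m handwheel '0 0 0.01 0 0 0 1;0 0 0.015 0 0 0 1;0 0 0.015 0 0 0 1'
```

```text
time_s: 9.75
tool_pos: [0.5046, -0.2303, 0.0713]
ee_rot: [1.615, 2.694, 0.001]
force: [5.5, 2.8, -0.9]
width: 0.0098
grasp_force: 59.1
time_s: 10.0
tool_pos: [0.5052, -0.2308, 0.0694]
ee_rot: [1.615, 2.693, 0.001]
force: [1.8, 3.2, 11.9]
width: 0.0094
grasp_force: 60.4
time_s: 10.25
tool_pos: [0.5063, -0.2311, 0.0691]
ee_rot: [1.614, 2.691, 0.004]
force: [-5.0, 6.4, 36.9]
width: 0.0093
grasp_force: 63.1
```

Floor contact (37 N) comes at TCP z≈0.069, just where home should be. Back off the press, open, and rise.

```bash
python3 -m handwheel '0 0 -0.02 0 0 0 1;0 0 -0.02 0 0 0 0.2;0 0 -0.02 0 0 0 -0.3;0 0 -0.02 0 0 0 -1;0 0 -0.02 0 0 0 -1'
python3 -m handwheel '0 0 0 0 0 0 -1;0 0 0 0 0 0 -1;0 0 0 0 0 0 -1;0 0 0 0 0 0 -1;0 0 0 0 0 0 -1'
python3 -m handwheel '0 0 -0.1 0 0 0 -1;0 0 -0.25 0 0 0 -1;0 0 -0.4 0 0 0 -1;0 0 -0.57 0 0 0 -1;0 0 -0.7 0 0 0 -1'
python3 -m handwheel '0 0 -0.1 0 0 0 -1;0 0 -0.2 0 0 0 -1;0 0 -0.3 0 0 0 -1;0 0 -0.3 0 0 0 -1;0 0 -0.3 0 0 0 -1'
python3 - <<'E'
from h import *
s=telemetry.read_state();w=camera_info("wrist");c=snapshot("wrist");a=snapshot("scene");sc=camera_info("scene")
y=np.radians(28);X=np.array([np.cos(y),np.sin(y),0]);Y=np.array([-np.sin(y),np.cos(y),0]);m=np.array([.5048,-.2300,0])
print("scene top@.111",(proj(sc,m+[0,0,.111])-[175,110])*4,"mouth",(proj(sc,m+[0,0,.076])-[175,110])*4,"wrist",proj(w,m+[0,0,.111]))
o=np.zeros((600,800,3),np.uint8);o[:480,:300]=cv2.resize(a[110:230,175:250],(300,480));o[:500,300:]=cv2.resize(c[100:350,195:445],(500,500))
cv2.imwrite("pics/e.png",o);print(s["tool_pos"],s["force"])
E
```

```text
time_s: 10.67
tool_pos: [0.5034, -0.2307, 0.0686]
ee_rot: [-1.616, -2.693, 0.001]
force: [-1.0, -0.2, -0.7]
width: 0.0574
grasp_force: 0.0
time_s: 11.08
tool_pos: [0.5042, -0.2304, 0.0692]
ee_rot: [-1.615, -2.694, 0.0]
force: [-0.1, 0.2, 0.6]
width: 0.0853
grasp_force: 0.0
time_s: 11.5
tool_pos: [0.5045, -0.2308, 0.2119]
ee_rot: [1.615, 2.693, 0.001]
force: [1.0, 0.9, 0.0]
width: 0.0852
grasp_force: 0.0
time_s: 11.92
tool_pos: [0.5047, -0.2307, 0.2701]
ee_rot: [1.615, 2.693, 0.001]
force: [0.3, 0.3, 0.1]
width: 0.0858
grasp_force: 0.0
scene top@.111 [112.05059021 243.27405329] mouth [124.35550246 291.21996739] wrist [321.88521564 177.22919027]
[ 0.50469469 -0.23067942  0.27010163] [0.25363663 0.29225877 0.06374465]
```

View pics/e.png

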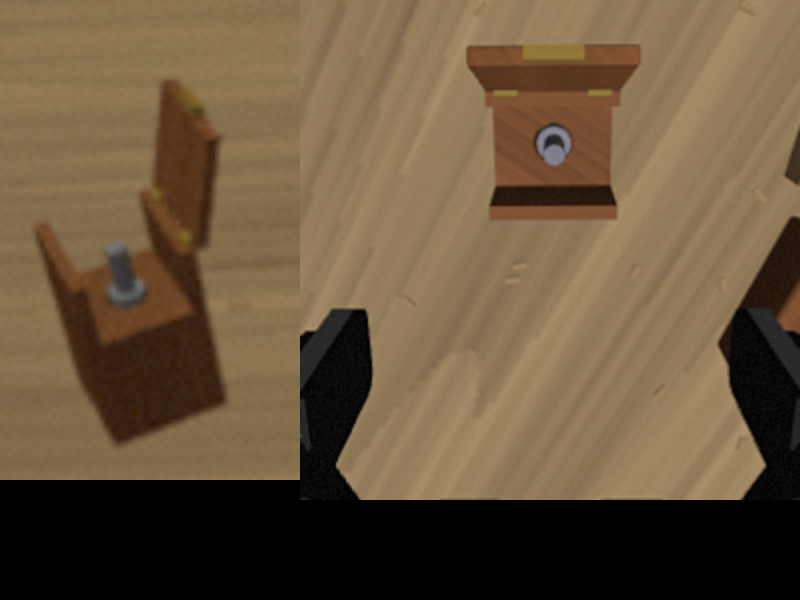

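The bit is home: shank top at (117,246) in the scene crop, 243 predicted, and the shoulder is flush down in the hole. Next: shut the fingers, go behind the lid (tool +x), lower and sweep it over.

```bash
python3 -m handwheel '0.1 0 0 0 0 0 0;0.25 0 0 0 0 0 1;0.42 0 0 0 0 0 1;0.55 0 0 0 0 0 1;0.6 0 0 0 0 0 1'
python3 -m handwheel '0 0 0 0 0 0 1;0 0 0 0 0 0 1;0 0 0.12 0 0 0 1;0 0 0.3 0 0 0 1;0 0 0.45 0 0 0 1'
python3 -m handwheel '0 0 0.1 0 0 0 1;0 0 0.18 0 0 0 1;0 0 0.18 0 0 0 1;0 0 0.18 0 0 0 1'
python3 go.py .505 -.2305 .142 28
```

```text
time_s: 12.43
tool_pos: [0.4463, -0.1213, 0.2684]
ee_rot: [-1.61, -2.696, -0.0]
force: [0.4, -0.5, 1.0]
width: 0.0253
grasp_force: 0.0
time_s: 12.85
tool_pos: [0.448, -0.1263, 0.1776]
ee_rot: [1.618, 2.692, -0.001]
force: [-0.3, -0.7, -1.5]
width: 0.0001
grasp_force: 0.0
time_s: 13.18
tool_pos: [0.4475, -0.1259, 0.1429]
ee_rot: [-1.617, -2.692, 0.003]
force: [-0.0, -0.2, 0.4]
width: -0.0003
grasp_force: 0.0
13.1833 [ 0.4475 -0.1259  0.1429] F [-0.  -0.2  0.4] w -0.00031232602979250985 [-0.34  0.01  0.53  1.98 -0.    1.16  0.68]
shift/0.2 [-0.5967  0.0084  0.0042]
turn/90 [-0.0014 -0.0001 -0.    ]
```

```bash
python3 -m handwheel '-0.08 0 0 0 0 0 1;-0.16 0 0 0 0 0 1;-0.24 0 0 0 0 0 1;-0.3 0 0 0 0 0 1;-0.36 0 0 0 0 0 1'
python3 -m handwheel '-0.06 0 0 0 0 0 1;-0.12 0 0 0 0 0 1;-0.18 0 0 0 0 0 1;-0.24 0 0 0 0 0 1;-0.28 0 0 0 0 0 1'
python3 - <<'E'
from h import *
a=snapshot("scene");cv2.imwrite("pics/f.png",cv2.resize(a[90:240,150:300],(600,600)))
E
python3 go.py .505 -.2305 .109 28
```

```text
time_s: 13.6
tool_pos: [0.4829, -0.1896, 0.1449]
ee_rot: [1.616, 2.692, 0.001]
force: [-0.6, 1.0, 0.5]
width: 0.0001
grasp_force: 0.6
time_s: 14.02
tool_pos: [0.5092, -0.2393, 0.1447]
ee_rot: [1.616, 2.692, -0.0]
force: [-0.0, 1.1, 0.2]
width: 0.0001
grasp_force: 0.2
14.0667 [ 0.5093 -0.2402  0.1445] F [-0.8 -0.5 -0.8] w -4.7293082524655196e-05 [-0.17  0.26  0.62  1.74 -0.16  1.18  0.99]
shift/0.2 [0.0532 0.0038 0.1774]
turn/90 [0.0005 0.0015 0.0002]
```

View pics/f.png

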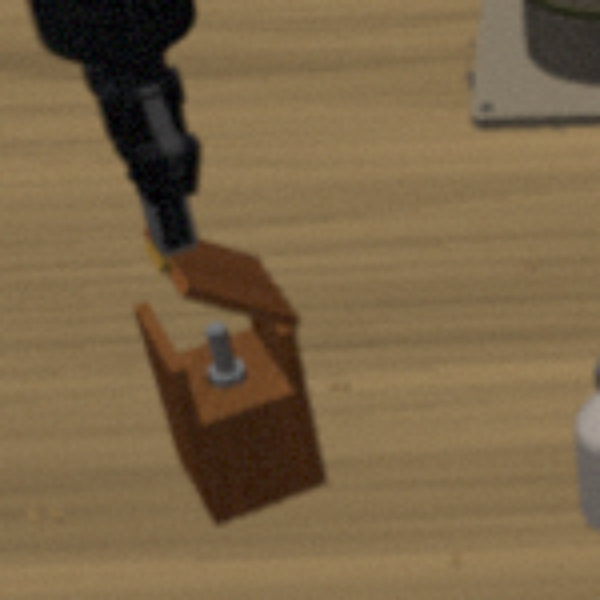

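The lid is swung most of the way over (free edge around (165,265)) with the fingertips on it. Pressing it down with force checks.

```bash
python3 -m handwheel '-0.04 0 0.03 0 0 0 1;-0.06 0 0.06 0 0 0 1;-0.06 0 0.09 0 0 0 1;-0.06 0 0.12 0 0 0 1;-0.06 0 0.15 0 0 0 1'
python3 -m handwheel '0 0 0.01 0 0 0 1;0 0 0.02 0 0 0 1;0 0 0.02 0 0 0 1'
python3 -m handwheel '0 0 0.01 0 0 0 1;0 0 0.01 0 0 0 1;0 0 0.01 0 0 0 1'
```

```text
time_s: 14.48
tool_pos: [0.5135, -0.2477, 0.1124]
ee_rot: [-1.615, -2.694, -0.0]
force: [0.2, -0.6, 0.8]
width: 0.0003
grasp_force: 0.2
time_s: 14.73
tool_pos: [0.5135, -0.2477, 0.1089]
ee_rot: [-1.615, -2.694, -0.0]
force: [-0.0, 0.7, 0.7]
width: -0.0002
grasp_force: 0.0
time_s: 14.98
tool_pos: [0.5138, -0.248, 0.1074]
ee_rot: [1.616, 2.694, 0.0]
force: [-0.2, -0.3, -1.0]
width: 0.0
grasp_force: 0.0
```

```bash
python3 -m handwheel '0 0 0.01 0 0 0 1;0 0 0.01 0 0 0 1;0 0 0.01 0 0 0 1'
python3 -m handwheel '0 0 0.01 0 0 0 1;0 0 0.01 0 0 0 1;0 0 0.01 0 0 0 1'|grep force:
```

```text
time_s: 15.23
tool_pos: [0.5137, -0.248, 0.1052]
ee_rot: [-1.616, -2.694, -0.0]
force: [-0.1, 0.3, 0.8]
width: 0.0002
grasp_force: 0.0
force: [0.7, -0.6, 0.2]
grasp_force: 0.0
```

```bash
python3 -m handwheel '0 0 0.01 0 0 0 1;0 0 0.01 0 0 0 1;0 0 0.01 0 0 0 1'|grep force:
python3 -m handwheel '0 0 0.01 0 0 0 1;0 0 0.01 0 0 0 1;0 0 0.01 0 0 0 1'|grep -E 'pos|force:'
python3 - <<'E'
from h import *
a=snapshot("scene");cv2.imwrite("pics/g.png",cv2.resize(a[90:240,150:300],(600,600)))
E
```

```text
force: [-2.1, 2.1, 7.9]
grasp_force: 4.1
tool_pos: [0.5141, -0.2482, 0.1015]
force: [-8.8, 5.0, 23.9]
grasp_force: 12.0
```

View pics/g.png

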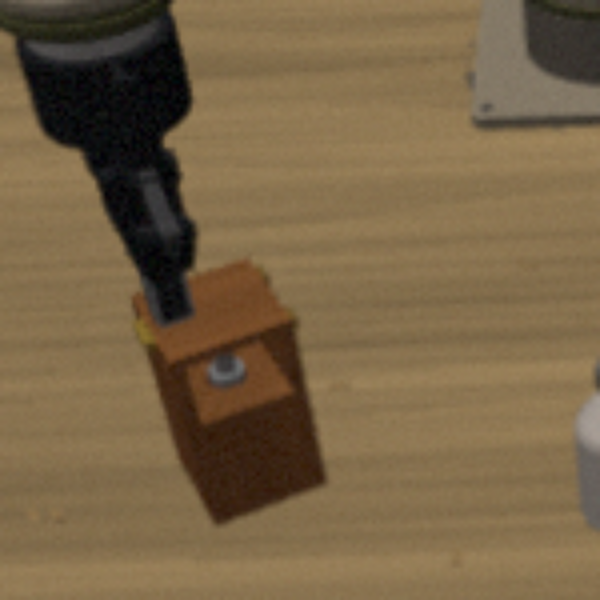

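The lid lies flat on the cheeks, with its free edge on the far cheek, and a firm 24 N stop under the fingers. That made 12 pictures viewed, two over the allowed 10, so I'll check the rest by numbers only. Withdrawing upward.

```bash
python3 -m handwheel '0 0 -0.05 0 0 0 1;0 0 -0.2 0 0 0 1;0 0 -0.4 0 0 0 1;0 0 -0.55 0 0 0 1;0 0 -0.7 0 0 0 1'
python3 -m handwheel '0 0 0 0 0 0 1;0 0 0 0 0 0 1;0 0 0 0 0 0 1'|grep -E 'time|pos|force:'
python3 - <<'E'
from h import *
g=cv2.imread("pics/g.png");a=snapshot("scene");b=cv2.resize(a[90:240,150:300],(600,600))
# difference around the lid's near edge and free edge, finger area excluded
for n,(x0,x1,y0,y1) in dict(lid_right=(200,310,255,370),lid_free_corner=(130,180,325,375),bit=(200,250,345,395)).items():
    print(n,np.abs(g[y0:y1,x0:x1].astype(int)-b[y0:y1,x0:x1]).mean().round(1))
o=cv2.imread("pics/scene.png")
for n,(x,y,w,h) in dict(reamer=(383,160,22,45),countersink=(408,170,24,28),glue=(292,176,28,48),tape=(300,152,18,20),log=(275,255,105,95),mallet=(130,245,85,150),offcut=(215,240,40,55),push=(420,225,50,90)).items():
    print(n,np.abs(o[y:y+h,x:x+w].astype(int)-a[y:y+h,x:x+w]).mean().round(1))
E
```

```text
time_s: 16.45
tool_pos: [0.5136, -0.2482, 0.2413]
ee_rot: [1.616, 2.693, 0.001]
force: [1.2, -0.4, 0.0]
width: 0.0001
grasp_force: 0.0
time_s: 16.7
tool_pos: [0.5135, -0.2478, 0.2386]
force: [-0.2, 0.1, -0.2]
grasp_force: 0.0
lid_right 2.5
lid_free_corner 3.2
bit 2.6
reamer 2.5
countersink 2.5
glue 2.7
tape 5.0
log 2.8
mallet 2.8
offcut 2.5
push 2.5
```

Everything reads as noise (about 2.5) except the tape measure, so I'll check its position by its dark centroid before handing in.

```bash
python3 - <<'E'
from h import *
for n,(x,y,w,h) in dict(scene=(295,148,28,40),top=(295,280,36,42)).items():
    for im in(cv2.imread(f"pics/{n}.png"),snapshot(n)):
        m=im[y:y+h,x:x+w].max(2)<40;v,u=np.nonzero(m);print(n,m.sum(),u.mean().round(2),v.mean().round(2))
E
```

```text
scene 321 13.76 20.17
scene 319 13.77 20.14
top 533 17.79 21.03
top 530 17.83 21.07
```

The tape measure has not moved.

```bash
python3 -c "
from station import order;print(order.finish_job())"
```

```text
the job is handed in; nothing more can be done
None
```

The auger bit is fully home in its case with the lid shut, the other tools and bystanders are undisturbed, and the job was handed in at about 17 s; I viewed 12 pictures, two over the limit of 10.

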